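Set up a column run and rotate the reagent kits

TASK

Get the bench ready for the next column run: tip every column that lies on the mat up to stand on its blue foot on the mat, keeping the foot end down as you raise the ball end rather than carrying the column through the air. Take the two oldest reagent kits, one after the other from the front of the sloped lane, and put them down flat side by side in the steel tray, and load every new kit (orange band) into the lane behind the kit that is left, so that all of them have slid down and closed up to the front. Leave the other things on the bench where they are.

Things in the scene. Friction and masses are not known exactly. Their poses are not given: they have to be found in the camera images.
- mat: fixed flat mat, pale green with grey edge, 350 (x) x 440 (y) x 4 mm thick, origin at the centre of its underside; the columns lie on it
- tray: fixed shallow steel tray, 200 (x) x 100 (y) mm outside, walls 4 mm thick and 14 mm high, floor 4 mm thick; origin at the centre of its underside
- lane: fixed gravity lane of slick white plastic, blue rails; origin at the middle of its base. Its -x end is the front, low, with a stop; +x is the rear. Floor 262 mm long, 68 mm between rails, rising 0.25 rad to +x. Rails stand 10 mm, stop 20 mm above the floor. Holds three cartons in file, their x along the lane; cartons slide down by themselves to the stop or the one in front
- lane_place1 (a point): point in the lane: centre of the front carton when it rests against the stop
- lane_place2 (a point): point in the lane: centre of the second carton when closed up, 75 mm up the slope from the first
- lane_place3 (a point): point in the lane: centre of the third carton when closed up, 75 mm up the slope from the second (lane full)
- kit_old1: oldest reagent kit, the front one in the lane at the start: carton 75 x 60 x 48 mm (its x, y, z), about 0.18 kg, white with one blue band round it near its +x end; origin at its centre
- kit_old2: second oldest kit, second in the lane at the start, touching the first: carton 75 x 60 x 48 mm (its x, y, z), about 0.18 kg, white with one blue band round it near its +x end; origin at its centre
- kit_next: third reagent kit, last in the lane at the start: carton 75 x 60 x 48 mm (its x, y, z), about 0.18 kg, white with one blue band round it near its +x end; origin at its centre
- kit_new1: new reagent kit, standing flat on the bench to the right of the lane: carton 75 x 60 x 48 mm (its x, y, z), about 0.18 kg, white with one orange band round it near its +x end; origin at its centre. May be absent
- kit_new2: new reagent kit like kit_new1 (carton 75 x 60 x 48 mm (its x, y, z), about 0.18 kg, white with one orange band round it near its +x end; origin at its centre). May be absent
- column1: column 185 mm long, 0.4 kg: blue square foot plate 60x60x12 mm at its -z end, white tube 42 mm across, silver head plate 60x60x12 mm (top 132 mm from foot underside), 14 mm stem, black grip ball 34 mm across, centre 168 mm from foot underside; swivels freely when pinched by the ball. Origin mid-length, 85 mm from foot underside, z from foot to ball. Starts lying, axis 30 mm above the mat. May be absent
- column1_foot (a point): centre of the underside of column1's foot plate
- column2: column 185 mm long, 0.4 kg: blue square foot plate 60x60x12 mm at its -z end, white tube 42 mm across, silver head plate 60x60x12 mm (top 132 mm from foot underside), 14 mm stem, black grip ball 34 mm across, centre 168 mm from foot underside; swivels freely when pinched by the ball. Origin mid-length, 85 mm from foot underside, z from foot to ball. Starts lying, axis 30 mm above the mat. May be absent
- column2_foot (a point): centre of the underside of column2's foot plate
- column3: column 185 mm long, 0.4 kg: blue square foot plate 60x60x12 mm at its -z end, white tube 42 mm across, silver head plate 60x60x12 mm (top 132 mm from foot underside), 14 mm stem, black grip ball 34 mm across, centre 168 mm from foot underside; swivels freely when pinched by the ball. Origin mid-length, 85 mm from foot underside, z from foot to ball. Starts lying, axis 30 mm above the mat. May be absent
- column3_foot (a point): centre of the underside of column3's foot plate
- reagent_a: bystander, loose: clear bottle with blue cap, 64 mm across, 150 mm high; origin at the centre of its underside
- reagent_b: bystander, loose: clear bottle with blue cap, 64 mm across, 150 mm high; origin at the centre of its underside
- amber_jar: bystander, loose: amber jar, 56 mm across, 80 mm high; origin at the centre of its underside
- beaker: bystander, loose: glass beaker, 72 mm across, 90 mm high; origin at the centre of its underside
- tip_box: bystander, loose: box of pipette tips with blue lid, 80 x 110 x 65 mm; origin at the centre of its underside
- timer: bystander, loose: white bench timer, 60 x 70 x 22 mm; origin at the centre of its underside
Not all that is in view belongs to the job. Leave any turquoise look-alike of the kit_old1 alone.

How it is judged:
On the way, in this order (a step that is already met when the one before it is completed fails the run):
1. the oldest kit (kit_old1) is down in the tray (x of kit_old1 in the frame of tray between -0.075 and 0.075 m and y of kit_old1 in the frame of tray between -0.04 and 0.04 m and z of kit_old1 in the frame of tray below 0.038 m), for 0.2 s.
2. the second oldest kit (kit_old2) is down in the tray too, after it (x of kit_old2 in the frame of tray between -0.075 and 0.075 m and y of kit_old2 in the frame of tray between -0.04 and 0.04 m and z of kit_old2 in the frame of tray below 0.038 m), for 0.2 s.
At the end, for the whole second after the job is handed in: Every column upright (0.1 rad) on its blue foot, foot centre on the mat; kit_old1 and kit_old2 down on the tray floor; kit_next within 18 mm of lane place 1, every new kit within 20 mm of place 2 or 3; all released and at rest (all of step 1 and all of step 2 and angle between each of column1, column2, column3's own z axis and vertical below 0.1 rad and height (world z) of each of column1_foot, column2_foot, column3_foot below 0.012 m and x of column1_foot in the frame of mat between -0.175 and 0.175 m and y of column1_foot in the frame of mat between -0.22 and 0.22 m and linear speed of each of column1, column2, column3, kit_old1, kit_old2, kit_next, kit_new1, kit_new2 below 0.03 m/s and x of column2_foot in the frame of mat between -0.175 and 0.175 m and y of column2_foot in the frame of mat between -0.22 and 0.22 m and x of column3_foot in the frame of mat between -0.175 and 0.175 m and y of column3_foot in the frame of mat between -0.22 and 0.22 m and distance between kit_next and lane_place1 below 0.018 m and (distance between kit_new1 and lane_place2 below 0.02 m or distance between kit_new1 and lane_place3 below 0.02 m) and (distance between kit_new2 and lane_place2 below 0.02 m or distance between kit_new2 and lane_place3 below 0.02 m)); the robot touches nothing.
It fails at once if a column's foot is lifted off the mat (its foot point over 70 mm above the bench; it is 34 mm up when the column lies) (height (world z) of any of column1_foot, column2_foot, column3_foot above 0.07 m).
It fails at once if a bystander is moved more than 40 mm (distance of any of reagent_a, reagent_b, amber_jar, beaker, tip_box, timer from where it was at the start of the episode above 0.04 m).
Of kit_new1, kit_new2 only 1 to 2 are there at a start; the rules pass over those that are not, and their reading is None.
Of column1, column2, column3 only 2 to 3 are there at a start; the rules pass over those that are not, and their reading is None.
At some moment in a run one of kit_new1, kit_new2 may be knocked a few centimetres aside while the robot is not near it.
Once in a run the grip may slacken for a moment while it holds something.
It also fails if it takes over 210 s, if anything falls off the work surface, if the arm or the gripper's body presses on something with over 40 N, if the wrist force passes 120 N, or if a joint passes its speed limit or range.

ROBOT

A 7-joint arm with a two-finger parallel gripper is mounted at the origin on the work surface. World frame = base frame: x ahead of the robot, y to its left, z up, the work surface at z = 0. Lengths are in m, angles in rad, forces in N, time in s.
With the tool pointing down it reaches from about 0.425 to 0.925 m from the base axis. Payload 6.8 kg.
Tool frame: the origin (TCP) lies at the very end of the fingers, on their centre line; the grasp point (between the pads) lies 19 mm behind it; z points along the fingers, y is the direction in which the jaws open and shut (so a half turn about z gives the same grasp; the last joint's range is limited). The gripper opens to 85 mm and grips with 20 to 120 N. Pads are 22 mm wide; open, the fingers measure 114 mm over their backs; the gripper's body (76 mm by 85 mm) begins 54 mm behind the grasp point. The pads swing forward as they close: fully open they stand 13 mm farther back than shut.
Start: joints at [-1.433, 0.477, 0.022, 1.555, -0.011, 1.109, -0.083], TCP at [0.164, 0.655, 0.231] pointing down, gripper open.
Joint ranges: [-2.96, 2.96], [-0.34, 2.1], [-1.41, 1.46], [0.24, 2.44], [-1.37, 4.51], [0.17, 1.92], [-2.96, 2.96]. Speed limits (rad/s): [2.39, 2.39, 3.14, 3.14, 3.14, 3.14, 3.14].

INTERFACE

Orientations are given as a unit quaternion [w, x, y, z].
In Python, from station import bot gives the robot as it stands.
- The arm moves only by the tool move_arm, never from a script. Its argument "commands" is text: rows parted by semicolons, each of 7 numbers parted by spaces: the opening, from 0 (shut) to 1 (fully open), then the shift along the tool's x, y, z in cm, then the turn, a rotation vector about the tool's x, y, z in degrees. In form: gripper tx ty tz rx ry rz; .... A call has 1 to 12 rows; each row shifts and turns the commanded pose from where the row before left it, along the tool's axes as they then stand; what a row does not reach is not made up. A row lasts 1/12 s, in which the tool goes at most 41.7 mm and 7.16 degrees, less where a joint would pass 70% of its speed; a pose out of reach is approached as far as the arm can. A call with a gripper value outside its range is refused whole. The fingers move at their own pace and stop on an object; "force" is the grip in N (left out, the last holds). Time passes only in rows, so rows that do not move let the fingers close. It gives the time, the measured TCP pose, the force and the opening at its end, in the units of the state.
- bot.get_obs(): the state, without advancing time (a new reading comes with each control period).
- bot.read_camera(name): name is "scene" or "top"; returns a dict with "img" (400x640x3 uint8, red, green, blue), "K" (3x3 intrinsics, pixels), "distortion" ([k1, k2, p1, p2, k3] as OpenCV has them; the pictures are not rectified), "rvec" (rotation vector, rad) and "tvec" (3), from world to camera coordinates, as OpenCV has them. Camera axes: x right, y down, z forward; pixel columns grow to the right and rows downward; lengths in m; the calibration is good to about 2 mm. A picture is of the moment at which its call begins. There is no depth.
- bot.hand_in(): hands the job in, once; it reports no verdict.
The state is a dict: "t": time; "q": joint angles; "joint_vel": joint speeds; "joint_torque": joint torques, N m; "eef_pos": TCP position; "tool_rot": TCP orientation; "contact_force": force on the tool from outside, world axes, zero at the start; "torque": the same for the moment, N m; "gripper_width": opening from 0.0 (shut) to 1.0 (fully open).
Only numpy, scipy, OpenCV 4.12 (cv2) and the standard library are available. Lean on these libraries where they do the work, as an engineer would, in place of code of your own. Each camera call takes 0.05 s, during which the arm holds its last target. There are 200 camera calls.

## Working session

There is one attempt and no reset: what is moved stays moved. The work goes in short steps, Python scripts to look and compute and a tool call to move; the robot and the scene stay as the last step left them, time stands still between calls to the robot, and variables do not carry over. Pictures are saved under pics/ and viewed, about 12 in all and at most 16, crops included, and the job is handed in when it is done.

Besides the shell and the picture viewer there is one more tool, called after "Emit:" as name(argument=value, ...) on one line, values as JSON. move_arm: Moves the arm, as the interface text tells. Its arguments: {"type":"object","properties":{"commands":{"type":"string"},"force":{"type":"number"}},"required":["commands"]}

```bash
ls; mkdir -p pics; python3 - <<'E'
from station import bot
import cv2
print(bot.get_obs())
for n in("scene","top"):
    r=bot.read_camera(n); cv2.imwrite(f"pics/{n}0.png",r["img"][:,:,::-1])
    print(n,r["K"],r["distortion"],r["rvec"],r["tvec"])
E
```

```text
pics
{'t': 0.0, 'q': array([-1.43310765,  0.4777984 ,  0.02233979,  1.55648863, -0.01148264,
        1.10930218, -0.08308707]), 'joint_vel': array([-1.02666570e-03, -4.49637210e-04,  4.63778378e-04,  4.56266987e-04,
        2.42510128e-04,  7.55004001e-05, -1.18706906e-03]), 'joint_torque': array([-1.83826487e-03, -5.96409345e+01,  1.60682950e+00, -2.81213951e+01,
        1.24551091e-02,  8.75659345e-03, -3.69498377e-05]), 'eef_pos': array([0.16411418, 0.65411336, 0.23031118]), 'tool_rot': array([-3.71971042e-05,  1.22564407e-01,  9.92460122e-01, -9.33411137e-04]), 'contact_force': array([-0.324058 ,  0.1469697,  0.1182657]), 'torque': array([-0.00336881,  0.04388954, -0.0169444 ]), 'gripper_width': 0.9976177997671044}
scene [[368.62050625   0.         318.57005085]
 [  0.         368.62050625 195.19617161]
 [  0.           0.           1.        ]] [-0.00397564  0.          0.          0.          0.        ] [ 2.0172052   0.75590859 -0.43086239] [-0.39406976 -0.14005239  1.42039842]
top [[483.20390881   0.         320.72185342]
 [  0.         483.20390881 202.5549565 ]
 [  0.           0.           1.        ]] [-0.09548041  0.          0.          0.          0.        ] [ 2.12898984 -2.15262405  0.13487728] [-0.01592715  0.55285151  1.27114832]
```

View pics/scene0.png

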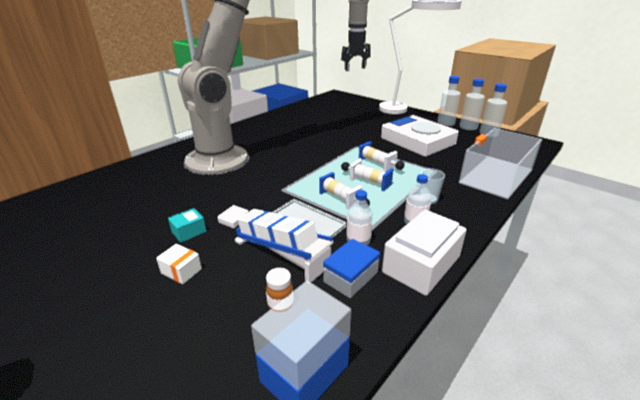

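View pics/top0.png

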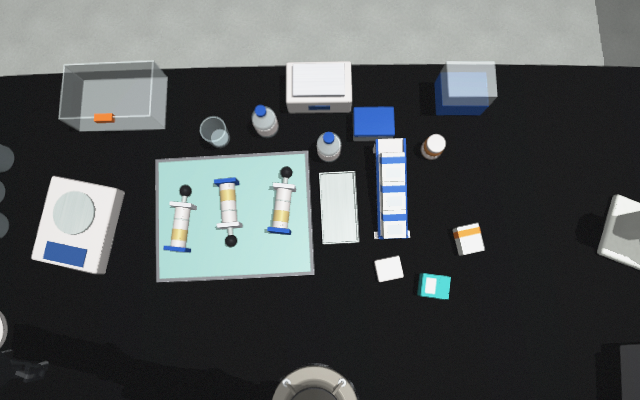

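The scene shows one orange-banded kit at top(469,239). The turquoise look-alike is at (435,286), to be left alone, and the white timer is at (389,268). The lane kits sit at (394,150–235), with the front one at the low end (395,225). Three columns lie on the mat, with balls at (185,190), (231,240) and (286,172). Next I'll enlarge the crops.

```bash
cat > h.py <<'E'
import cv2,numpy as np
from station import bot
def cam(n):
    r=bot.read_camera(n); return r
def px2w(r,u,v,z):
    R=cv2.Rodrigues(np.array(r["rvec"],float))[0]; t=np.array(r["tvec"],float).ravel()
    p=cv2.undistortPoints(np.array([[[u,v]]],float),np.array(r["K"]),np.array(r["distortion"]))[0,0]
    d=R.T@np.array([p[0],p[1],1]); c=-R.T@t
    return c+d*(z-c[2])/d[2]
def w2px(r,P):
    return cv2.projectPoints(np.array(P,float).reshape(-1,3),np.array(r["rvec"],float),np.array(r["tvec"],float),np.array(r["K"]),np.array(r["distortion"]))[0][:,0]
def crop(r,u0,v0,u1,v1,k,name):
    im=cv2.resize(r["img"][v0:v1,u0:u1,::-1],None,fx=k,fy=k,interpolation=cv2.INTER_CUBIC); im=im.copy()
    for u in range((u0//20+1)*20,u1,20):
        cv2.line(im,((u-u0)*k,0),((u-u0)*k,6),(0,0,255),1); cv2.putText(im,str(u),((u-u0)*k-10,16),0,.35,(0,0,255),1)
    for v in range((v0//20+1)*20,v1,20):
        cv2.line(im,(0,(v-v0)*k),(6,(v-v0)*k),(0,0,255),1); cv2.putText(im,str(v),(8,(v-v0)*k+4),0,.35,(0,0,255),1)
    cv2.imwrite(f"pics/{name}.png",im)
E
python3 - <<'E'
from h import *
r=cam("top")
crop(r,310,125,490,305,4-1,"c1"); crop(r,150,140,320,290,4,"c2")
R=cv2.Rodrigues(r["rvec"])[0];print(-R.T@r["tvec"])
for n,u,v,z in [("mat",156,159,0),("mat",308,152,0),("mat",157,281,0),("mat",314,273,0)]: print(n,px2w(r,u,v,z).round(3))
E
```

```text
[ 0.36790158 -0.04139075  1.33590859]
mat [0.691 0.452 0.   ]
mat [0.704 0.013 0.   ]
mat [0.343 0.436 0.   ]
mat [ 0.363 -0.001  0.   ]
```

View pics/c1.png

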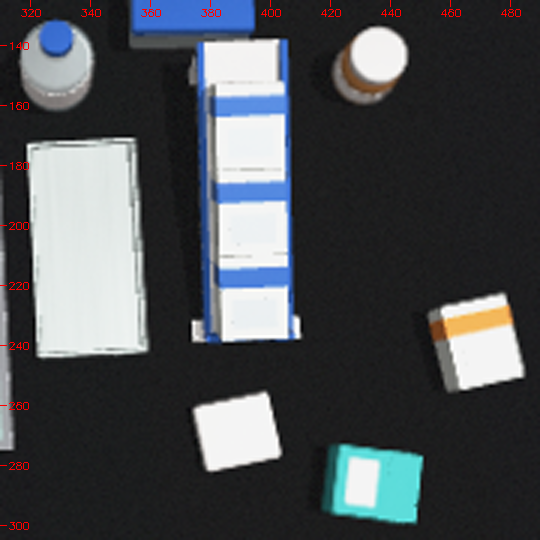

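View pics/c2.png

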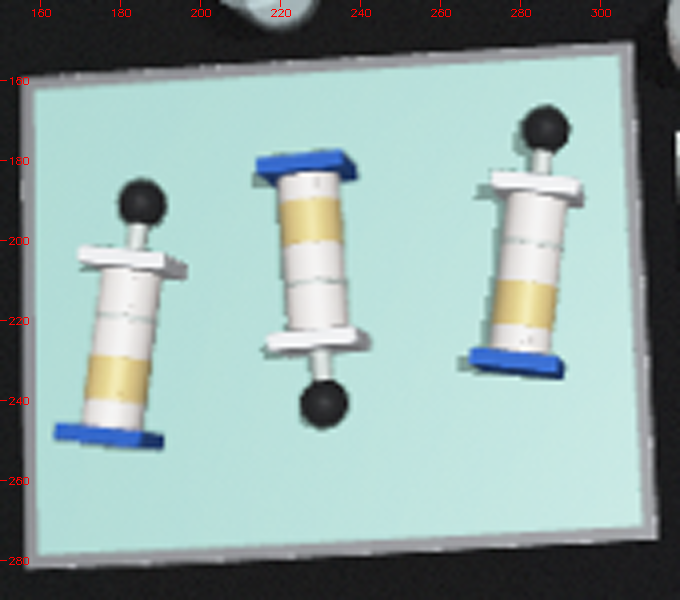

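```bash
python3 - <<'E'
from h import *
r=cam("top"); s=cam("scene")
crop(s,215,185,345,285,6,"c3")
f=lambda n,u,v,z: print(n,px2w(r,u,v,z).round(4))
for n,u,v in [("tray",319,172),("tray",354.5,170.5),("tray",321.5,244),("tray",358.5,241.5)]: f(n,u,v,.014)
for n,u,v in [("A ball",185.3,190.5),("A foot",177,249),("B ball",230.7,240.7),("B foot",226.2,180.5),("C ball",286.3,172),("C foot",279,231)]: f(n,u,v,.034)
for n,u,v in [("new",459.5,226.5),("new",478.5,222.5),("new",464.5,255),("new",484.5,250)]: f(n,u,v,.048)
for z in (.06,.08,.1):
  for n,u,v in [("k1 fl",383.5,238),("k1 fr",406,238.5),("k1 rl",383,212.5),("k1 rr",406,213),("k3 rl",382,154)]: f(n+str(z),u,v,z)
E
```

```text
tray [ 0.6424 -0.0177  0.014 ]
tray [ 0.6454 -0.1168  0.014 ]
tray [ 0.4418 -0.0227  0.014 ]
tray [ 0.4475 -0.1238  0.014 ]
A ball [0.5916 0.3523 0.034 ]
A foot [0.4304 0.3708 0.034 ]
B ball [0.4519 0.2231 0.034 ]
B foot [0.618  0.2383 0.034 ]
C ball [0.6394 0.0719 0.034 ]
C foot [0.477  0.0917 0.034 ]
new [ 0.4819 -0.3939  0.048 ]
new [ 0.492  -0.4462  0.048 ]
new [ 0.4056 -0.4039  0.048 ]
new [ 0.4179 -0.4587  0.048 ]
k1 fl0.06 [ 0.4531 -0.1871  0.06  ]
k1 fr0.06 [ 0.451  -0.2466  0.06  ]
k1 rl0.06 [ 0.5209 -0.1876  0.06  ]
k1 rr0.06 [ 0.5188 -0.2489  0.06  ]
k3 rl0.06 [ 0.6804 -0.1896  0.06  ]
k1 fl0.08 [ 0.4518 -0.1849  0.08  ]
k1 fr0.08 [ 0.4497 -0.2434  0.08  ]
k1 rl0.08 [ 0.5185 -0.1854  0.08  ]
k1 rr0.08 [ 0.5165 -0.2456  0.08  ]
k3 rl0.08 [ 0.6755 -0.1872  0.08  ]
k1 fl0.1 [ 0.4504 -0.1826  0.1   ]
k1 fr0.1 [ 0.4484 -0.2402  0.1   ]
k1 rl0.1 [ 0.5161 -0.1831  0.1   ]
k1 rr0.1 [ 0.5141 -0.2424  0.1   ]
k3 rl0.1 [ 0.6706 -0.1849  0.1   ]
```

View pics/c3.png

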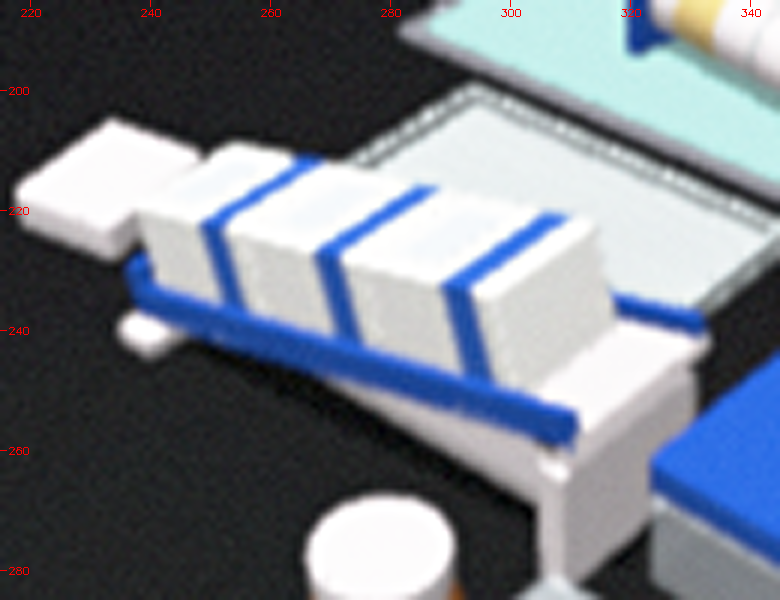

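```bash
python3 - <<'E'
from h import *
from scipy.optimize import least_squares
from scipy.spatial.transform import Rotation as Ro
r=cam("top"); s=cam("scene")
a=.25
# file frame: origin = kit1 centre, u up slope, n normal
P=np.array([[-.0375,.03,.024],[-.0375,-.03,.024],[.1875,.03,.024],[.1875,-.03,.024]])
T=np.array([[384,238.3],[406.7,238.7],[381.7,152.3],[404.7,152.6]])
S=np.array([[253.5,208.5],[238.5,219.5],[315.5,221.5],[294.5,235]])
def W(p,Q):
    return (Ro.from_euler("z",p[3])*Ro.from_euler("y",-a)).apply(Q)+p[:3]
g=lambda p:np.r_[(w2px(r,W(p,P))-T).ravel(),(w2px(s,W(p,P))-S).ravel()]
o=least_squares(g,[.48,-.21,.06,0],loss="soft_l1")
print(o.x.round(4)); print(g(o.x).round(1))
for i in range(3): print("place",i+1,W(o.x,[[.075*i,0,0]]).round(4))
print("floor below kit1",W(o.x,[[0,0,-.024]]))
# new kit check
Sx=Ro.from_euler("z",0)
E
```

```text
[ 0.4948 -0.2164  0.0459  0.0218]
[-0.4  0.2 -0.5 -1.   0.1  0.5  0.1 -0.5  0.2  0.6 -2.  -0.7 -2.1  0.8
  1.4 -0.6]
place 1 [[ 0.4948 -0.2164  0.0459]]
place 2 [[ 0.5675 -0.2149  0.0644]]
place 3 [[ 0.6401 -0.2133  0.083 ]]
floor below kit1 [[ 0.50076716 -0.21630859  0.02261728]]
```

```bash
cat >> h.py <<'E'
from scipy.spatial.transform import Rotation as Ro
LY=.0218
def Rt(yaw,tilt=0):  # tool y at world yaw; tilt: tool z leaning toward +x (rad)
    return Ro.from_euler("z",yaw)*Ro.from_euler("y",-tilt)*Ro.from_matrix(np.diag([-1.,1,-1]))
def now():
    o=bot.get_obs(); q=o["tool_rot"]; return o["eef_pos"].copy(),Ro.from_quat([q[1],q[2],q[3],q[0]]),o
def plan(ws,step=3.5,ang=6.5):
    """ws: (pos, R or None). prints per leg: n rows x (shift cm | turn deg)"""
    p,R,o=now(); print("t",round(o["t"],2),"tcp",p.round(4),"w",round(o["gripper_width"],3),"F",o["contact_force"].round(1))
    for w,T in ws:
        if T is not None:
            rv=np.degrees((R.inv()*T).as_rotvec()); n=max(1,int(np.ceil(np.linalg.norm(rv)/ang)))
            if np.linalg.norm(rv)>.3:
                k=(rv/n).round(1); print("turn",n,"x",k); R=R*Ro.from_rotvec(np.radians(k*n))
        d=R.inv().apply(np.array(w)-p)*100; n=max(1,int(np.ceil(np.linalg.norm(d)/step)))
        k=(d/n).round(2); print("move",n,"x",k); p=p+R.apply(k*n)/100
E
python3 - <<'E'
from h import *
n=np.array([-.247,-.005,.969]); T=np.array([.4948,-.2164,.0459])-.012*n
plan([([.52,.35,.25],None),([.5,-.1,.25],Rt(LY,.25)),(T+.10*n,None),(T,None)])
E
```

```text
t 0.35 tcp [0.1642 0.6546 0.2311] w 0.998 F [-0.1  0.1  0.5]
move 14 x [-2.99 -1.49 -0.13]
turn 4 x [-0.5 -3.6 -3.8]
move 13 x [ 0.21 -3.46 -0.06]
move 5 x [ 1.17 -2.33  2.14]
move 3 x [ 0.02 -0.    3.34]
```

Emit:
move_arm(commands="1 -3 -1.5 -0.1 0 0 0;1 -3 -1.5 -0.1 0 0 0;1 -3 -1.5 -0.1 0 0 0;1 -3 -1.5 -0.1 0 0 0;1 -3 -1.5 -0.1 0 0 0;1 -3 -1.5 -0.1 0 0 0;1 -3 -1.5 -0.1 0 0 0;1 -3 -1.5 -0.1 0 0 0;1 -3 -1.5 -0.1 0 0 0;1 -3 -1.5 -0.1 0 0 0;1 -3 -1.5 -0.1 0 0 0;1 -3 -1.5 -0.1 0 0 0", force=40)

```text
t: 1.35
eef_pos: [0.4707, 0.3913, 0.2436]
tool_rot: [0.0, 0.123, 0.992, 0.0]
contact_force: [0.2, 0.7, -0.8]
gripper_width: 0.999
```

Emit:
move_arm(commands="1 -3 -1.5 -0.1 0 0 0;1 -3 -1.5 -0.1 0 0 0;1 0 0 0 -0.5 -3.6 -3.8;1 0 0 0 -0.5 -3.6 -3.8;1 0 0 0 -0.5 -3.6 -3.8;1 0 0 0 -0.5 -3.6 -3.8;1 0.2 -3.5 0 0 0 0;1 0.2 -3.5 0 0 0 0;1 0.2 -3.5 0 0 0 0;1 0.2 -3.5 0 0 0 0;1 0.2 -3.5 0 0 0 0;1 0.2 -3.5 0 0 0 0")

```text
t: 2.35
eef_pos: [0.513, 0.137, 0.2422]
tool_rot: [0.126, -0.01, 0.992, 0.002]
contact_force: [0.4, -0.4, -0.7]
gripper_width: 1.001
```

Emit:
move_arm(commands="1 0.2 -3.5 0 0 0 0;1 0.2 -3.5 0 0 0 0;1 0.2 -3.5 0 0 0 0;1 0.2 -3.5 0 0 0 0;1 0.2 -3.5 0 0 0 0;1 0.2 -3.5 0 0 0 0;1 0 0 0 0 0 0;1 0 0 0 0 0 0")

```text
t: 3.02
eef_pos: [0.5059, -0.0738, 0.2391]
tool_rot: [0.126, -0.008, 0.992, 0.002]
contact_force: [-0.0, 0.8, -0.0]
gripper_width: 1.003
```

```bash
cat > k1.py <<'E'
from h import *
n=np.array([-.247,-.005,.969]); T=np.array([.4948,-.2164,.0459])-.012*n
plan([(T+.10*n,Rt(LY,.25)),(T,None)])
E
python3 k1.py
```

```text
t 3.02 tcp [ 0.5059 -0.0738  0.2391] w 1.003 F [-0.   0.8 -0. ]
turn 1 x [-0.   0.2 -0.3]
move 6 x [ 1.02 -2.37  1.59]
move 3 x [ 0.01 -0.01  3.34]
```

Emit:
move_arm(commands="1 1 -2.4 1.6 0 0.2 -0.3;1 1 -2.4 1.6 0 0 0;1 1 -2.4 1.6 0 0 0;1 1 -2.4 1.6 0 0 0;1 1 -2.4 1.6 0 0 0;1 1 -2.4 1.6 0 0 0;1 0 0 0 0 0 0;1 0 0 0 0 0 0")

```text
t: 3.68
eef_pos: [0.4747, -0.2164, 0.1299]
tool_rot: [0.123, -0.012, 0.992, 0.002]
contact_force: [0.0, 0.5, 0.2]
gripper_width: 0.998
```

```bash
python3 k1.py; python3 - <<'E'
from h import *
r=cam("top");s=cam("scene");crop(s,200,130,345,270,5,"d1")
E
```

```text
t 3.68 tcp [ 0.4747 -0.2164  0.1299] w 0.998 F [0.  0.5 0.2]
move 1 x [ 0.13 -0.04 -0.17]
move 3 x [-0.01 -0.01  3.33]
```

View pics/d1.png

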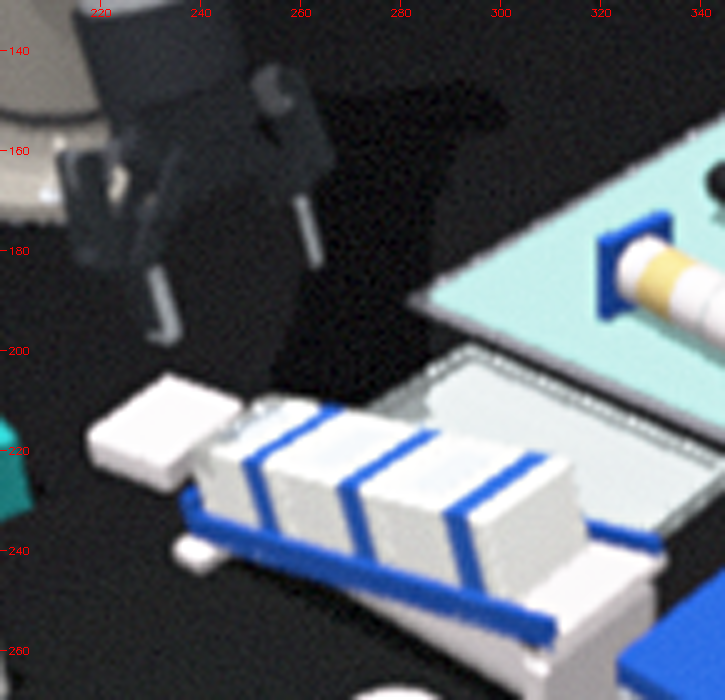

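The fingers, with tips at (235,198) and (263,182), straddle the front kit at about (250,222). I'll descend and grip.

Emit:
move_arm(commands="1 0.1 0 2.5 0 0 0;1 0 0 2.5 0 0 0;1 0 0 2.5 0 0 0;1 0 0 2.3 0 0 0;1 0 0 0 0 0 0;0.5 0 0 0 0 0 0;0.5 0 0 0 0 0 0;0.5 0 0 0 0 0 0;0.5 0 0 0 0 0 0;0.5 0 0 0 0 0 0;0.5 0 0 0 0 0 0;0.5 0 0 0 0 0 0", force=50)

```text
t: 4.78
eef_pos: [0.4996, -0.2157, 0.0375]
tool_rot: [0.126, -0.013, 0.992, 0.001]
contact_force: [-2.3, 2.7, 8.1]
gripper_width: 0.69
```

```bash
cat k1.py >k.py; python3 k.py; python3 - <<'E'
from h import *
n=np.array([-.247,-.005,.969]); p,R,o=now()
ty=.03; tc=np.array([.5443,-.0703]); u=np.array([np.cos(ty),np.sin(ty)])
g=tc-.042*u
# kit centre is 12mm above TCP along tool -z
plan([(p+.11*n,None),([g[0],g[1],.16],Rt(ty,0)),([g[0],g[1],.004+.014],None)])
E
```

```text
t 4.78 tcp [ 0.4996 -0.2157  0.0375] w 0.69 F [-2.3  2.7  8.1]
turn 1 x [0.  0.1 0.3]
move 3 x [ 0.08 -0.02 -3.24]
move 3 x [ 0.01 -0.    3.33]
t 4.78 tcp [ 0.4996 -0.2157  0.0375] w 0.69 F [-2.3  2.7  8.1]
move 4 x [-0.01  0.   -2.75]
turn 3 x [-0.   4.8 -0.1]
move 5 x [-0.69  2.87 -0.32]
move 5 x [0.   0.01 2.84]
```

Emit:
move_arm(commands="0.5 0 0 -1.5 0 0 0;0.5 0 0 -2 0 0 0;0.5 0 0 -2.5 0 0 0;0.5 0 0 -2.5 0 0 0;0.5 0 0 -2.5 0 0 0;0.5 0 0 0 0 4.8 0;0.5 0 0 0 0 4.8 0;0.5 0 0 0 0 4.8 0;0.5 0 0 0 0 0 0;0.5 0 0 0 0 0 0")

```text
t: 5.62
eef_pos: [0.4723, -0.2161, 0.1425]
tool_rot: [0.0, -0.014, 1.0, -0.0]
contact_force: [1.1, 0.2, -1.3]
gripper_width: 0.693
```

```bash
python3 - <<'E'
from h import *
ty=.03; tc=np.array([.5443,-.0703]); u=np.array([np.cos(ty),np.sin(ty)])
g=tc-.042*u
plan([([g[0],g[1],.15],Rt(ty,0)),([g[0],g[1],.004+.014],None)])
r=cam("top");s=cam("scene");crop(s,200,130,345,270,5,"d2")
E
```

```text
t 5.62 tcp [ 0.4723 -0.2161  0.1425] w 0.693 F [ 1.1  0.2 -1.3]
move 5 x [-0.68  2.87 -0.15]
move 4 x [0.   0.01 3.3 ]
```

View pics/d2.png

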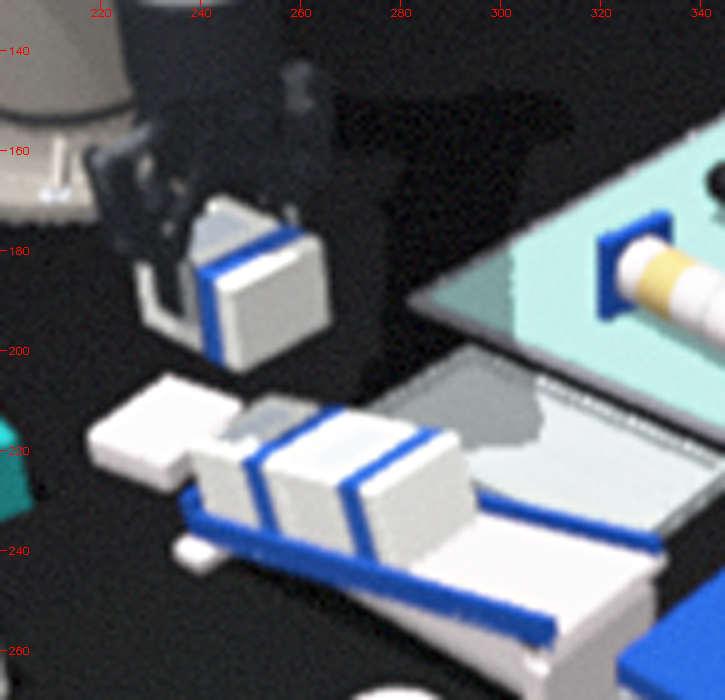

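The kit is held level at (240,180), and the other two have closed up to the stop. Next is the tray.

Emit:
move_arm(commands="0.5 -0.7 2.9 -0.2 0 0 0;0.5 -0.7 2.9 -0.2 0 0 0;0.5 -0.7 2.9 -0.2 0 0 0;0.5 -0.7 2.9 -0.2 0 0 0;0.5 -0.7 2.9 -0.2 0 0 0;0.5 0 0 0 0 0 0;0.5 0 0 3 0 0 0;0.5 0 0 3 0 0 0;0.5 0 0 3 0 0 0;0.5 0 0 2 0 0 0;0.5 0 0 0 0 0 0;0.5 0 0 0 0 0 0")

```text
t: 6.72
eef_pos: [0.5008, -0.0716, 0.0419]
tool_rot: [-0.002, -0.012, 1.0, -0.0]
contact_force: [0.4, -0.3, -1.1]
gripper_width: 0.698
```

Emit:
move_arm(commands="0.5 0 0 0.5 0 0 0;0.5 0 0 0.3 0 0 0;0.5 0 0 0 0 0 0;0.5 0 0 0 0 0 0")

```text
t: 7.05
eef_pos: [0.5029, -0.0706, 0.0349]
tool_rot: [-0.0, -0.013, 1.0, 0.0]
contact_force: [-0.6, -0.8, -1.5]
gripper_width: 0.693
```

```bash
python3 - <<'E'
from h import *
ty=.03; tc=np.array([.5443,-.0703]); u=np.array([np.cos(ty),np.sin(ty)])
g=tc-.042*u
plan([([g[0],g[1],.018],Rt(ty,0))])
r=cam("top");s=cam("scene");crop(s,200,130,345,270,5,"d3")
E
```

```text
t 7.05 tcp [ 0.5029 -0.0706  0.0349] w 0.693 F [-0.6 -0.8 -1.5]
move 1 x [ 0.06 -0.1   1.69]
```

Emit:
move_arm(commands="0.5 0 0 0.4 0 0 0;0.5 0 0 0.4 0 0 0;0.5 0 0 0.2 0 0 0;0.5 0 0 0 0 0 0;0.5 0 0 0 0 0 0")

```text
t: 7.57
eef_pos: [0.5022, -0.0707, 0.0239]
tool_rot: [-0.001, -0.013, 1.0, -0.0]
contact_force: [0.7, -0.4, -1.4]
gripper_width: 0.693
```

Emit:
move_arm(commands="0.5 0 0 0.2 0 0 0;0.5 0 0 0.2 0 0 0;0.5 0 0 0 0 0 0;0.5 0 0 0 0 0 0")

```text
t: 7.9
eef_pos: [0.5023, -0.0706, 0.0201]
tool_rot: [-0.001, -0.013, 1.0, -0.0]
contact_force: [-0.3, -1.0, -0.9]
gripper_width: 0.693
```

Emit:
move_arm(commands="0.5 0 0 0.2 0 0 0;0.5 0 0 0 0 0 0;0.5 0 0 0 0 0 0")

```text
t: 8.15
eef_pos: [0.5024, -0.0706, 0.0182]
tool_rot: [-0.001, -0.013, 1.0, -0.0]
contact_force: [-0.2, 0.5, -2.0]
gripper_width: 0.693
```

Emit:
move_arm(commands="0.5 0 0 0.2 0 0 0;0.5 0 0 0 0 0 0;0.5 0 0 0 0 0 0")

```text
t: 8.4
eef_pos: [0.5027, -0.0707, 0.0165]
tool_rot: [-0.001, -0.013, 1.0, -0.0]
contact_force: [-1.3, 0.3, 4.3]
gripper_width: 0.698
```

Emit:
move_arm(commands="1 0 0 0 0 0 0;1 0 0 0 0 0 0;1 0 0 0 0 0 0;1 0 0 0 0 0 0;1 0 0 -2 0 0 0;1 0 0 -3.5 0 0 0;1 0 0 -3.5 0 0 0;1 0 0 -3.5 0 0 0;1 0 0 0 0 -4.8 0;1 0 0 0 0 -4.8 0;1 0 0 0 0 -4.8 0;1 0 0 0 0 0 0")

```text
t: 9.4
eef_pos: [0.4988, -0.0708, 0.1403]
tool_rot: [0.124, -0.012, 0.992, 0.002]
contact_force: [-1.9, 0.0, -0.7]
gripper_width: 0.996
```

```bash
python3 - <<'E'
from h import *
n=np.array([-.247,-.005,.969]); T=np.array([.4996,-.2160,.0375])
plan([(T+.10*n,Rt(LY,.25)),(T,None)])
s=cam("scene");r=cam("top");crop(r,310,125,490,305,3,"d4")
E
```

```text
t 9.4 tcp [ 0.4988 -0.0708  0.1403] w 0.996 F [-1.9  0.  -0.7]
move 5 x [ 0.56 -2.9  -0.02]
move 3 x [-0.   -0.01  3.33]
```

View pics/d4.png

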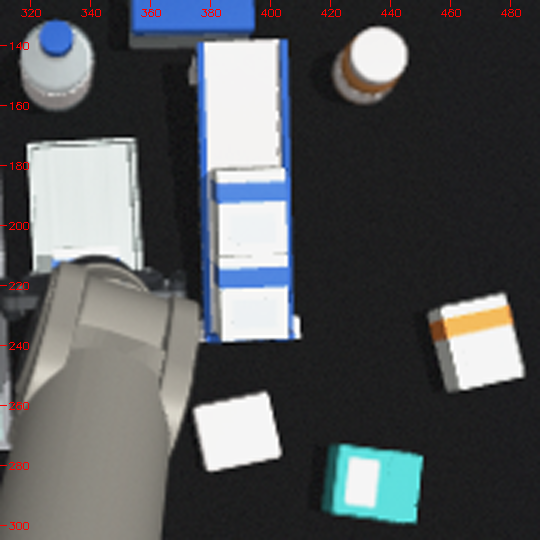

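The lane shows two kits closed up to the front (v 180–238). New kit is unmoved at (469,239). Now the second kit.

Emit:
move_arm(commands="1 0.6 -2.9 0 0 0 0;1 0.6 -2.9 0 0 0 0;1 0.6 -2.9 0 0 0 0;1 0.5 -2.9 0 0 0 0;1 0.5 -2.9 0 0 0 0;1 0 0 0 0 0 0;1 0 0 2.5 0 0 0;1 0 0 2.5 0 0 0;1 0 0 2.5 0 0 0;1 0 0 2.5 0 0 0;1 0 0 0 0 0 0;1 0 0 0 0 0 0")

```text
t: 10.5
eef_pos: [0.5043, -0.2152, 0.0363]
tool_rot: [0.123, -0.013, 0.992, 0.003]
contact_force: [-0.2, -0.7, 0.5]
gripper_width: 1.003
```

Emit:
move_arm(commands="0.5 0 0 0 0 0 0;0.5 0 0 0 0 0 0;0.5 0 0 0 0 0 0;0.5 0 0 0 0 0 0;0.5 0 0 0 0 0 0;0.5 0 0 0 0 0 0;0.5 0 0 0 0 0 0", force=50)

```text
t: 11.08
eef_pos: [0.5049, -0.216, 0.039]
tool_rot: [0.126, -0.013, 0.992, 0.001]
contact_force: [-1.4, 1.0, 7.9]
gripper_width: 0.697
```

Emit:
move_arm(commands="0.5 0 0 -1.5 0 0 0;0.5 0 0 -2 0 0 0;0.5 0 0 -2.5 0 0 0;0.5 0 0 -2.5 0 0 0;0.5 0 0 -2.5 0 0 0;0.5 0 0 0 0 4.8 0;0.5 0 0 0 0 4.8 0;0.5 0 0 0 0 4.8 0;0.5 0 0 0 0 0 0;0.5 0 0 0 0 0 0")

```text
t: 11.92
eef_pos: [0.4775, -0.2157, 0.1439]
tool_rot: [-0.0, -0.014, 1.0, -0.0]
contact_force: [-0.0, -0.1, -2.6]
gripper_width: 0.692
```

```bash
python3 - <<'E'
from h import *
ty=.03; tc=np.array([.5443,-.0703]); u=np.array([np.cos(ty),np.sin(ty)])
g=tc+.042*u
plan([([g[0],g[1],.14],Rt(ty,0)),([g[0],g[1],.022],None)])
r=cam("top");s=cam("scene");crop(s,200,130,345,270,5,"d5")
E
```

```text
t 11.92 tcp [ 0.4775 -0.2157  0.1439] w 0.692 F [-0.  -0.1 -2.6]
move 6 x [-1.88  2.39  0.06]
move 4 x [-0.    0.01  2.95]
```

View pics/d5.png

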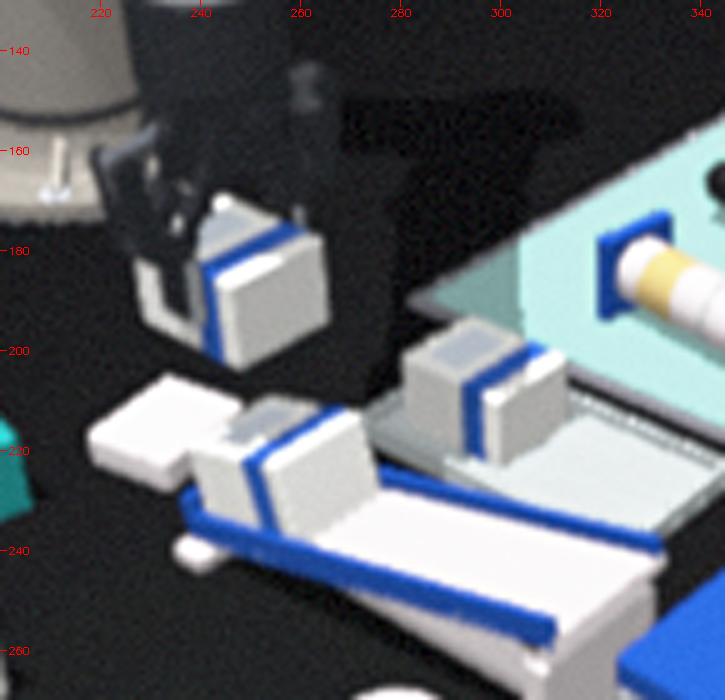

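Kit 2 is held at (240,180). Kit 1 stands flat in the tray at (290,215), and kit_next is at the stop.

Emit:
move_arm(commands="0.5 -1.9 2.4 0 0 0 0;0.5 -1.9 2.4 0 0 0 0;0.5 -1.9 2.4 0 0 0 0;0.5 -2 2.4 0 0 0 0;0.5 -2 2.4 0 0 0 0;0.5 -2 2.4 0 0 0 0;0.5 0 0 0 0 0 0;0.5 0 0 3 0 0 0;0.5 0 0 3 0 0 0;0.5 0 0 3 0 0 0;0.5 0 0 1 0 0 0;0.5 0 0 0 0 0 0")

```text
t: 13.02
eef_pos: [0.5867, -0.0699, 0.0414]
tool_rot: [-0.004, -0.012, 1.0, 0.0]
contact_force: [-0.3, -0.1, -1.9]
gripper_width: 0.696
```

```bash
python3 - <<'E'
from h import *
plan([([.5913,-.069,.020],Rt(.03,0))])
E
```

```text
t 13.02 tcp [ 0.5867 -0.0699  0.0414] w 0.696 F [-0.3 -0.1 -1.9]
turn 1 x [ 0.  -0.4 -0.3]
move 1 x [-0.47  0.08  2.14]
```

Emit:
move_arm(commands="0.5 -0.3 0.1 0 0 0 0;0.5 0 0 0.7 0 0 0;0.5 0 0 0.7 0 0 0;0.5 0 0 0.3 0 0 0;0.5 0 0 0 0 0 0;0.5 0 0 0 0 0 0")

```text
t: 13.52
eef_pos: [0.5928, -0.0683, 0.0269]
tool_rot: [-0.001, -0.013, 1.0, -0.0]
contact_force: [-0.3, -0.9, -2.2]
gripper_width: 0.695
```

Emit:
move_arm(commands="0.5 0 0 0.3 0 0 0;0.5 0 0 0.2 0 0 0;0.5 0 0 0 0 0 0;0.5 0 0 0 0 0 0")

```text
t: 13.85
eef_pos: [0.5927, -0.0682, 0.0217]
tool_rot: [-0.001, -0.013, 1.0, -0.0]
contact_force: [0.2, -0.2, -2.5]
gripper_width: 0.691
```

Emit:
move_arm(commands="0.5 0 0 0.2 0 0 0;0.5 0 0 0.2 0 0 0;0.5 0 0 0 0 0 0;0.5 0 0 0 0 0 0")

```text
t: 14.18
eef_pos: [0.5927, -0.0682, 0.0176]
tool_rot: [-0.001, -0.013, 1.0, -0.0]
contact_force: [0.5, 0.8, -3.3]
gripper_width: 0.696
```

Emit:
move_arm(commands="0.5 0 0 0.1 0 0 0;0.5 0 0 0 0 0 0;0.5 0 0 0 0 0 0")

```text
t: 14.43
eef_pos: [0.5928, -0.0683, 0.0168]
tool_rot: [-0.001, -0.013, 1.0, -0.0]
contact_force: [0.7, -0.0, -2.6]
gripper_width: 0.691
```

Emit:
move_arm(commands="0.5 0 0 0.15 0 0 0;0.5 0 0 0 0 0 0;0.5 0 0 0 0 0 0;1 0 0 0 0 0 0;1 0 0 0 0 0 0;1 0 0 0 0 0 0;1 0 0 0 0 0 0;1 0 0 -2 0 0 0;1 0 0 -3.5 0 0 0;1 0 0 -3.5 0 0 0;1 0 0 -3.5 0 0 0;1 0 0 -1 0 0 0")

```text
t: 15.43
eef_pos: [0.5958, -0.0691, 0.1554]
tool_rot: [0.003, -0.013, 1.0, -0.0]
contact_force: [0.2, -0.4, 0.0]
gripper_width: 1.0
```

```bash
python3 - <<'E'
from h import *
# new kit at z=.048 top corners: centre & yaw
c=np.array([[.4819,-.3939],[.492,-.4462],[.4056,-.4039],[.4179,-.4587]]); m=c.mean(0)
x=(c[0]+c[1]-c[2]-c[3])/2; yw=np.arctan2(x[1],x[0]); print(m,yw)
plan([([.50,-.2,.16],None),([m[0],m[1],.14],Rt(yw,0)),([m[0],m[1],.013],None)])
s=cam("scene");r=cam("top");crop(r,310,125,490,305,3,"d6")
E
```

```text
[ 0.44935  -0.425675] 0.14849976717083577
t 15.43 tcp [ 0.5958 -0.0691  0.1554] w 1.0 F [ 0.2 -0.4  0. ]
move 5 x [ 1.98 -2.57 -0.1 ]
turn 2 x [-0.   0.2 -3.5]
move 7 x [ 1.19 -3.08  0.29]
move 4 x [-0.    0.    3.17]
```

Emit:
move_arm(commands="1 2 -2.6 0 0 0 0;1 2 -2.6 0 0 0 0;1 2 -2.6 0 0 0 0;1 2 -2.6 0 0 0 0;1 2 -2.6 0 0 0 0;1 0 0 0 0 0 -4;1 0 0 0 0 0 -4;1 1.2 -3.1 0 0 0 0;1 1.2 -3.1 0 0 0 0;1 1.2 -3.1 0 0 0 0;1 1.2 -3.1 0 0 0 0;1 1.2 -3.1 0 0 0 0")

```text
t: 16.53
eef_pos: [0.4616, -0.3642, 0.1487]
tool_rot: [-0.002, -0.083, 0.997, 0.001]
contact_force: [0.8, -0.3, -0.0]
gripper_width: 0.999
```

```bash
python3 - <<'E'
from h import *
plan([([.4494,-.4257,.14],Rt(.165,0)),([.4494,-.4257,.013],None)])
s=cam("scene");crop(s,130,130,345,290,3,"d7")
r=cam("top")
E
```

```text
t 16.53 tcp [ 0.4616 -0.3642  0.1487] w 0.999 F [ 0.8 -0.3 -0. ]
move 2 x [ 1.11 -2.93  0.43]
move 4 x [-0.01 -0.01  3.18]
```

View pics/d7.png

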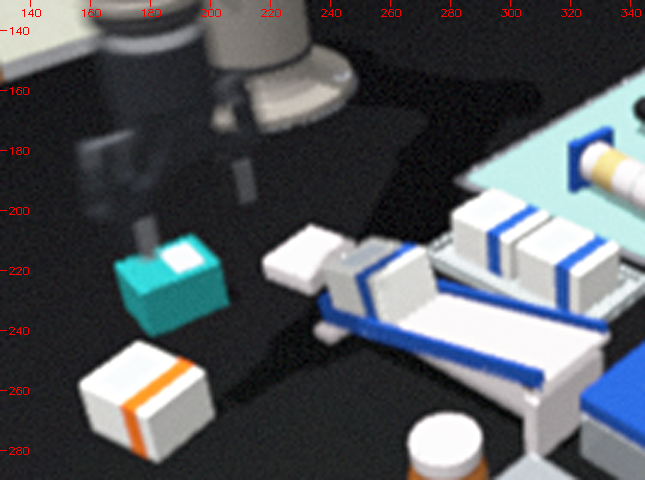

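Both old kits sit flat side by side in the tray at (295,220) and (318,225). The orange kit is unmoved at (180,262), and turquoise at (172,215) will be avoided.

Emit:
move_arm(commands="1 1.1 -2.9 0.4 0 0 0;1 1.1 -2.9 0.4 0 0 0;1 0 0 0 0 0 0;1 0 0 3.2 0 0 0;1 0 0 3.2 0 0 0;1 0 0 3.2 0 0 0;1 0 0 2.8 0 0 0;1 0 0 0 0 0 0;1 0 0 0 0 0 0;1 0 0 0 0 0 0")

```text
t: 17.47
eef_pos: [0.4508, -0.4247, 0.0193]
tool_rot: [-0.001, -0.083, 0.997, -0.0]
contact_force: [1.1, 0.0, 0.8]
gripper_width: 1.0
```

Emit:
move_arm(commands="0.5 0 0 0 0 0 0;0.5 0 0 0 0 0 0;0.5 0 0 0 0 0 0;0.5 0 0 0 0 0 0;0.5 0 0 0 0 0 0;0.5 0 0 0 0 0 0;0.5 0 0 0 0 0 0")

```text
t: 18.05
eef_pos: [0.4516, -0.4252, 0.0205]
tool_rot: [0.0, -0.083, 0.997, -0.001]
contact_force: [-0.7, 0.9, 6.9]
gripper_width: 0.69
```

```bash
python3 - <<'E'
from h import *
n=np.array([-.247,-.005,.969])
c=np.array([.4948+.093*.9687,-.2164+.093*.0211,.0459+.002+.093*.2474]) # kit centre 93 mm up slope (place2+18mm)
T=c-.011*n
p,R,o=now()
plan([(p+[0,0,.15],None),(T+.08*n,Rt(LY,.25)),(T+.004*n,None)])
E
```

```text
t 18.05 tcp [ 0.4516 -0.4252  0.0205] w 0.69 F [-0.7  0.9  6.9]
move 5 x [-0.   -0.01 -3.  ]
turn 3 x [ 0.3 -4.8  2.7]
move 7 x [-1.56  2.97  0.89]
move 3 x [ 0.   -0.01  2.53]
```

Gripped a little high; I'll regrip 8 mm lower.

Emit:
move_arm(commands="1 0 0 0 0 0 0;1 0 0 0 0 0 0;1 0 0 0 0 0 0;1 0 0 0.5 0 0 0;1 0 0 0.5 0 0 0;0.5 0 0 0 0 0 0;0.5 0 0 0 0 0 0;0.5 0 0 0 0 0 0;0.5 0 0 0 0 0 0;0.5 0 0 0 0 0 0;0.5 0 0 0 0 0 0;0.5 0 0 0 0 0 0")

```text
t: 19.05
eef_pos: [0.4504, -0.4243, 0.0085]
tool_rot: [-0.001, -0.083, 0.997, 0.0]
contact_force: [-0.4, 0.8, -1.5]
gripper_width: 0.695
```

Emit:
move_arm(commands="0.5 0 0 -1.5 0 0 0;0.5 0 0 -2.5 0 0 0;0.5 0 0 -3 0 0 0;0.5 0 0 -3 0 0 0;0.5 0 0 -3 0 0 0;0.5 0 0 -3 0 0 0;0.5 0 0 0 0.3 -4.8 2.7;0.5 0 0 0 0.3 -4.8 2.7;0.5 0 0 0 0.3 -4.8 2.7;0.5 0 0 0 0 0 0")

```text
t: 19.88
eef_pos: [0.4464, -0.4256, 0.1696]
tool_rot: [0.126, -0.008, 0.992, 0.002]
contact_force: [-2.0, 0.3, -1.7]
gripper_width: 0.698
```

```bash
python3 - <<'E'
from h import *
n=np.array([-.247,-.005,.969])
c=np.array([.4948+.093*.9687,-.2164+.093*.0211,.0459+.002+.093*.2474])
T=c-.011*n
plan([(T+.08*n,Rt(LY,.25)),(T+.004*n,None)])
r=cam("top");s=cam("scene")
E
```

```text
t 19.88 tcp [ 0.4464 -0.4256  0.1696] w 0.698 F [-2.   0.3 -1.7]
turn 1 x [ 0.1  0.1 -0.3]
move 8 x [-1.43  2.6   0.77]
move 3 x [0.01 0.01 2.54]
```

Emit:
move_arm(commands="0.5 -1.4 2.6 0.8 0 0 -0.3;0.5 -1.4 2.6 0.8 0 0 0;0.5 -1.4 2.6 0.8 0 0 0;0.5 -1.4 2.6 0.8 0 0 0;0.5 -1.4 2.6 0.8 0 0 0;0.5 -1.4 2.6 0.8 0 0 0;0.5 -1.5 2.6 0.7 0 0 0;0.5 -1.5 2.6 0.7 0 0 0;0.5 0 0 0 0 0 0;0.5 0 0 2 0 0 0;0.5 0 0 2 0 0 0;0.5 0 0 0 0 0 0")

```text
t: 20.98
eef_pos: [0.5808, -0.2099, 0.0951]
tool_rot: [0.122, -0.017, 0.992, 0.003]
contact_force: [-0.0, 0.7, -2.2]
gripper_width: 0.696
```

```bash
python3 - <<'E'
from h import *
n=np.array([-.247,-.005,.969])
c=np.array([.4948+.093*.9687,-.2164+.093*.0211,.0459+.002+.093*.2474])
plan([(c-.013*n,Rt(LY,.25))])
r=cam("top");s=cam("scene");crop(s,200,130,345,270,5,"d8")
E
```

```text
t 20.98 tcp [ 0.5808 -0.2099  0.0951] w 0.696 F [-0.   0.7 -2.2]
turn 1 x [ 0.3 -0.3  0.7]
move 2 x [ 0.11 -0.23  1.87]
```

View pics/d8.png

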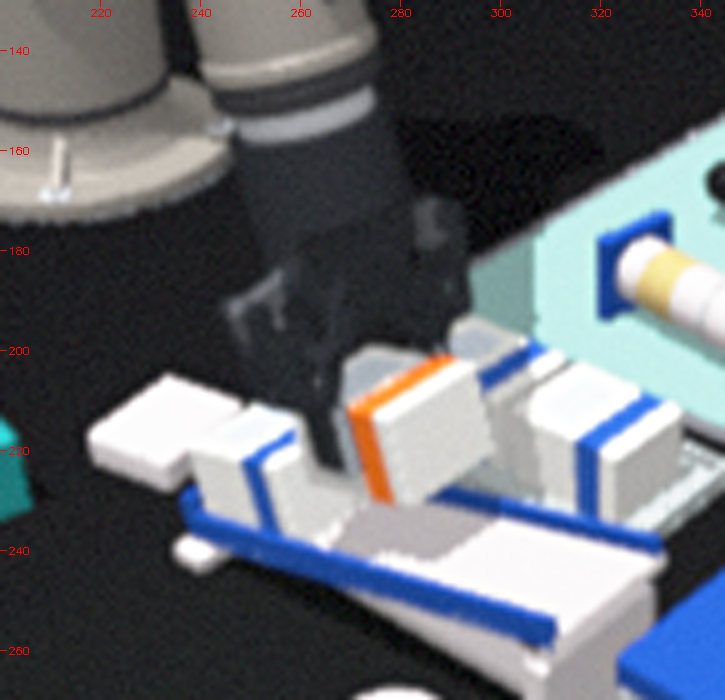

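The new kit is held above the lane at (275,215), behind kit_next with clearance. I'll lower it.

Emit:
move_arm(commands="0.5 0.1 -0.2 1.2 0.3 -0.3 0.7;0.5 0.1 -0.2 1.2 0 0 0;0.5 0 0 0.7 0 0 0;0.5 0 0 0 0 0 0;0.5 0 0 0 0 0 0")

```text
t: 21.5
eef_pos: [0.5864, -0.2166, 0.0676]
tool_rot: [0.127, -0.008, 0.992, 0.001]
contact_force: [-0.1, 0.2, -1.2]
gripper_width: 0.697
```

```bash
cat > kn.py <<'E'
from h import *
n=np.array([-.247,-.005,.969])
c=np.array([.4948+.093*.9687,-.2164+.093*.0211,.0459+.002+.093*.2474])
plan([(c-.0155*n,Rt(LY,.25))])
E
python3 kn.py
```

```text
t 21.5 tcp [ 0.5864 -0.2166  0.0676] w 0.697 F [-0.1  0.2 -1.2]
turn 1 x [-0.1  0.3 -0.3]
move 1 x [0.05 0.22 1.19]
```

Emit:
move_arm(commands="0.5 0 0.2 0.3 0 0 0;0.5 0 0 0.3 0 0 0;0.5 0 0 0.2 0 0 0;0.5 0 0 0 0 0 0;0.5 0 0 0 0 0 0")

```text
t: 21.92
eef_pos: [0.5884, -0.2144, 0.0598]
tool_rot: [0.127, -0.008, 0.992, 0.0]
contact_force: [0.3, 0.4, -1.1]
gripper_width: 0.696
```

Emit:
move_arm(commands="0.5 0 0 0.2 0 0 0;0.5 0 0 0 0 0 0;0.5 0 0 0 0 0 0")

```text
t: 22.17
eef_pos: [0.5889, -0.2144, 0.0579]
tool_rot: [0.127, -0.008, 0.992, 0.0]
contact_force: [-0.5, -0.1, -2.0]
gripper_width: 0.695
```

```bash
python3 kn.py
```

```text
t 22.17 tcp [ 0.5889 -0.2144  0.0579] w 0.695 F [-0.5 -0.1 -2. ]
turn 1 x [-0.2  0.3 -0.3]
move 1 x [0.06 0.01 0.19]
```

Emit:
move_arm(commands="0.5 0 0 0.15 0 0 0;0.5 0 0 0 0 0 0;0.5 0 0 0 0 0 0;1 0 0 0 0 0 0;1 0 0 0 0 0 0;1 0 0 0 0 0 0;1 0 0 0 0 0 0;1 0 0 -2.5 0 0 0;1 0 0 -3.5 0 0 0;1 0 0 -3.5 0 0 0;1 0 0 -3.5 0 0 0;1 0 0 0 0 0 0")

```text
t: 23.17
eef_pos: [0.5583, -0.2172, 0.1888]
tool_rot: [0.132, -0.007, 0.991, -0.001]
contact_force: [1.5, -1.0, 0.4]
gripper_width: 0.999
```

```bash
python3 - <<'E'
from h import *
r=cam("top");s=cam("scene");crop(s,200,130,345,270,5,"d9")
# column C first
b=np.array([.6394,.0719]); f=np.array([.477,.0917]); d=b-f; y=np.arctan2(d[1],d[0]); print("yaw C",y,np.linalg.norm(d))
plan([([.52,-.15,.24],Rt(0,0)),([b[0],b[1],.2],Rt(y,0)),([b[0],b[1],.015],None)])
E
```

```text
yaw C -0.12132240338842408 0.16360256721702138
t 23.27 tcp [ 0.5573 -0.215   0.1841] w 1.004 F [-0.   0.1 -0.6]
turn 3 x [0.  4.9 0.3]
move 3 x [ 1.24  2.17 -1.87]
turn 2 x [0.  0.1 3.5]
move 8 x [-1.15  2.93  0.5 ]
move 6 x [0.   0.   3.09]
```

View pics/d9.png

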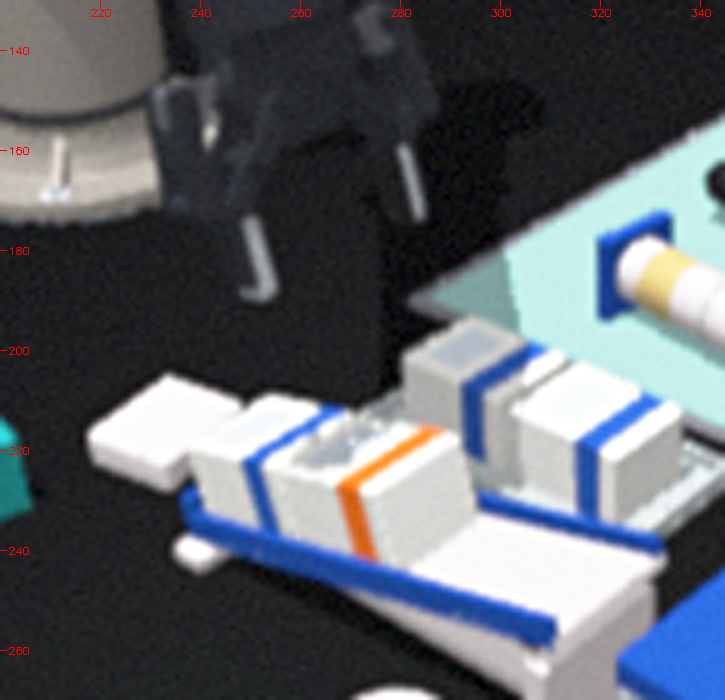

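The lane is closed up, with kit_next at (225,225) and the new kit at (265,232). Now column C, the one nearest the tray.

Emit:
move_arm(commands="1 1.2 2.2 -1.9 0 0 0;1 1.2 2.2 -1.9 0 0 0;1 1.2 2.2 -1.9 0 0 0;1 0 0 0 0 4.9 0.3;1 0 0 0 0 4.9 0.3;1 0 0 0 0 4.9 0.3;1 0 0 0 0 0 3.5;1 0 0 0 0 0 3.5;1 0 0 0 0 0 0;1 -1.2 2.9 0 0 0 0;1 -1.2 2.9 0 0 0 0;1 -1.2 2.9 0 0 0 0")

```text
t: 24.27
eef_pos: [0.5524, -0.0668, 0.2273]
tool_rot: [-0.001, 0.061, 0.998, 0.0]
contact_force: [0.7, -0.0, -0.0]
gripper_width: 1.002
```

Emit:
move_arm(commands="1 -1.2 2.9 0.5 0 0 0;1 -1.2 2.9 0.5 0 0 0;1 -1.2 2.9 0.5 0 0 0;1 -1.1 2.9 0.5 0 0 0;1 -1.1 2.9 0.5 0 0 0;1 0 0 0 0 0 0;1 0 0 0 0 0 0;1 0 0 0 0 0 0")

```text
t: 24.93
eef_pos: [0.627, 0.0685, 0.2023]
tool_rot: [-0.002, 0.061, 0.998, -0.0]
contact_force: [0.6, -1.3, -0.7]
gripper_width: 1.003
```

```bash
cat >> h.py <<'E'
COL={"A":([.5916,.3523],[.4304,.3708]),"B":([.4519,.2231],[.618,.2383]),"C":([.6394,.0719],[.477,.0917])}
def geo(k):
    b,f=map(np.array,COL[k]); d=(b-f)/np.linalg.norm(b-f); y=np.arctan2(d[1],d[0])
    if abs(y)>1.57: y-=np.sign(y)*np.pi
    return b,d,y
def arc(k,n=22,th1=90):
    "moves of the ball along the tipping arc, in tool axes from pose as measured now"
    b,d,y=geo(k); p,R,o=now(); print("tcp",p.round(4),"w",o["gripper_width"].round(3),"F",o["contact_force"].round(1))
    th=np.radians(np.linspace(0,th1,n+1)); q=np.c_[.168*np.cos(th)-.03*np.sin(th),.168*np.sin(th)+.03*np.cos(th)]; q=q-q[0]
    W=np.c_[q[:,:1]*d,q[:,1]]; T=R.inv().apply(W)*100; Q=T.round(1); print(";".join("0.2 %.1f %.1f %.1f 0 0 0"%tuple(x) for x in np.diff(Q,axis=0)))
E
python3 - <<'E'
from h import *
b,d,y=geo("C"); plan([([b[0],b[1],.06],Rt(y,0)),([b[0],b[1],.014],None)])
E
```

```text
t 24.93 tcp [0.627  0.0685 0.2023] w 1.003 F [ 0.6 -1.3 -0.7]
move 5 x [-0.25  0.1   2.84]
move 2 x [ 0.   -0.    2.31]
```

Emit:
move_arm(commands="1 -1.2 0.5 2.9 0 0 0;1 0 0 2.9 0 0 0;1 0 0 2.9 0 0 0;1 0 0 2.9 0 0 0;1 0 0 2.6 0 0 0;1 0 0 0 0 0 0;1 0 0 2.3 0 0 0;1 0 0 2.3 0 0 0;1 0 0 0 0 0 0;1 0 0 0 0 0 0;1 0 0 0 0 0 0")

```text
t: 25.85
eef_pos: [0.6411, 0.0722, 0.0173]
tool_rot: [0.0, 0.061, 0.998, 0.0]
contact_force: [0.4, 0.7, -0.4]
gripper_width: 1.001
```

Emit:
move_arm(commands="0.2 0 0 0 0 0 0;0.2 0 0 0 0 0 0;0.2 0 0 0 0 0 0;0.2 0 0 0 0 0 0;0.2 0 0 0 0 0 0;0.2 0 0 0 0 0 0;0.2 0 0 0 0 0 0;0.2 0 0 0 0 0 0", force=40)

```text
t: 26.52
eef_pos: [0.6404, 0.073, 0.0159]
tool_rot: [-0.0, 0.061, 0.998, 0.0]
contact_force: [-1.3, 0.0, 5.6]
gripper_width: 0.376
```

```bash
python3 - <<'E'
from h import *
arc("C")
r=cam("top");s=cam("scene");crop(s,310,120,420,220,6,"e1")
E
```

```text
Traceback (most recent call last):
  File "h.py", line 42, in arc
    b,d,y=geo(k); p,R,o=now(); print("tcp",p.round(4),"w",o["gripper_width"].round(3),"F",o["contact_force"].round(1))
                                                          ^^^^^^^^^^^^^^^^^^^^^^^^
AttributeError: 'float' object has no attribute 'round'
```

```bash
sed -i 's/o\["gripper_width"\].round(3)/round(o["gripper_width"],3)/' h.py; python3 -c '
from h import *
arc("C")'
```

```text
tcp [0.6404 0.073  0.0159] w 0.376 F [-1.3  0.   5.6]
0.2 0.3 0.0 -1.2 0 0 0;0.2 0.3 0.0 -1.2 0 0 0;0.2 0.4 0.0 -1.1 0 0 0;0.2 0.5 0.0 -1.1 0 0 0;0.2 0.6 0.0 -1.1 0 0 0;0.2 0.7 0.0 -1.0 0 0 0;0.2 0.7 0.0 -1.0 0 0 0;0.2 0.8 0.0 -0.9 0 0 0;0.2 0.9 0.0 -0.9 0 0 0;0.2 0.9 0.0 -0.8 0 0 0;0.2 1.0 0.0 -0.7 0 0 0;0.2 1.0 0.0 -0.7 0 0 0;0.2 1.0 0.0 -0.5 0 0 0;0.2 1.2 0.0 -0.5 0 0 0;0.2 1.1 0.0 -0.5 0 0 0;0.2 1.2 0.0 -0.3 0 0 0;0.2 1.2 0.0 -0.3 0 0 0;0.2 1.2 0.0 -0.2 0 0 0;0.2 1.2 0.0 0.0 0 0 0;0.2 1.2 0.0 0.0 0 0 0;0.2 1.2 0.0 0.0 0 0 0;0.2 1.2 0.0 0.2 0 0 0
```

Emit:
move_arm(commands="0.2 0.3 0 -1.2 0 0 0;0.2 0.3 0 -1.2 0 0 0;0.2 0.4 0 -1.1 0 0 0;0.2 0.5 0 -1.1 0 0 0;0.2 0.6 0 -1.1 0 0 0;0.2 0.7 0 -1 0 0 0;0.2 0.7 0 -1 0 0 0;0.2 0.8 0 -0.9 0 0 0;0.2 0.9 0 -0.9 0 0 0;0.2 0.9 0 -0.8 0 0 0;0.2 1 0 -0.7 0 0 0;0.2 0 0 0 0 0 0")

```text
t: 27.52
eef_pos: [0.5683, 0.0819, 0.1267]
tool_rot: [-0.001, 0.061, 0.998, 0.001]
contact_force: [1.1, -0.0, -1.8]
gripper_width: 0.367
```

```bash
python3 - <<'E'
from h import *
plan([])
r=cam("top");s=cam("scene");crop(s,300,110,430,220,6,"e1")
E
```

```text
t 27.52 tcp [0.5683 0.0819 0.1267] w 0.367 F [ 1.1 -0.  -1.8]
```

View pics/e1.png

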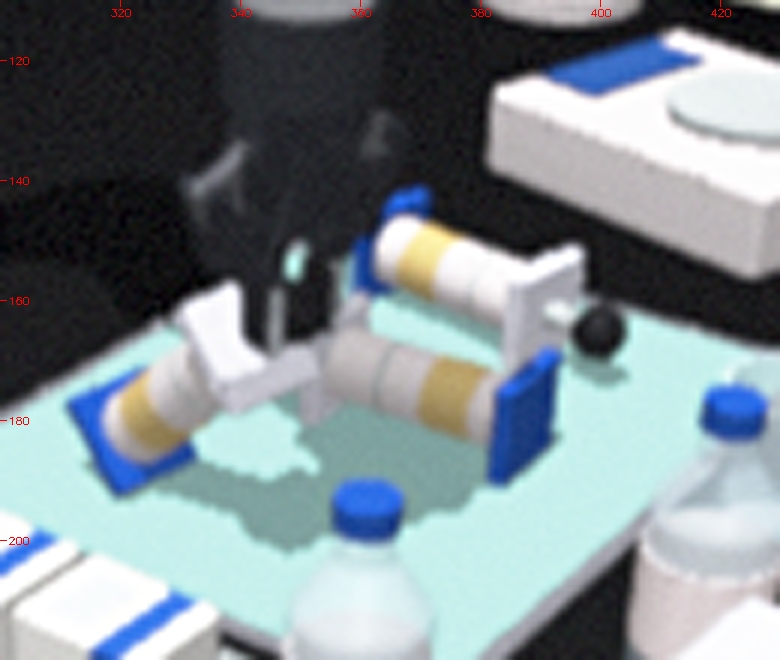

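Column C is tipping about its foot edge, with the foot at (340,185) on the mat and tilt about 45°. I'll finish the arc.

Emit:
move_arm(commands="0.2 1 0 -0.7 0 0 0;0.2 1 0 -0.5 0 0 0;0.2 1.2 0 -0.5 0 0 0;0.2 1.1 0 -0.5 0 0 0;0.2 1.2 0 -0.3 0 0 0;0.2 1.2 0 -0.3 0 0 0;0.2 1.2 0 -0.2 0 0 0;0.2 1.2 0 0 0 0 0;0.2 1.2 0 0 0 0 0;0.2 1.2 0 0 0 0 0;0.2 1.2 0 0.1 0 0 0;0.2 0 0 0.1 0 0 0")

```text
t: 28.62
eef_pos: [0.4407, 0.0968, 0.1537]
tool_rot: [-0.002, 0.06, 0.998, 0.0]
contact_force: [-2.9, -4.3, 20.4]
gripper_width: 0.376
```

Emit:
move_arm(commands="0.2 0 0 0 0 0 0;0.2 0 0 0 0 0 0;0.2 0 0 0 0 0 0")

```text
t: 28.87
eef_pos: [0.4433, 0.0964, 0.1541]
tool_rot: [-0.001, 0.061, 0.998, 0.0]
contact_force: [-1.8, -3.0, 11.6]
gripper_width: 0.374
```

```bash
python3 - <<'E'
from h import *
plan([]); b,d,y=geo("C"); print("expect",b-.198*d,.0159+.138)
r=cam("top");s=cam("scene");crop(s,300,110,430,220,6,"e2")
E
```

```text
t 28.87 tcp [0.4433 0.0964 0.1541] w 0.374 F [-1.8 -3.  11.6]
expect [0.44285541 0.09586295] 0.1539
```

View pics/e2.png

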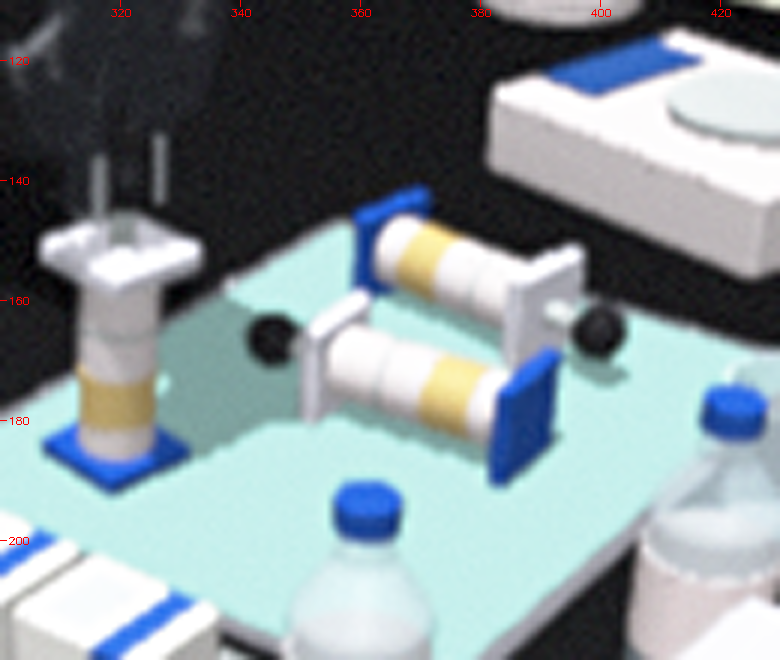

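Column C stands upright with its foot flat at (317,185). I'll release it and go to column B, the middle one.

Emit:
move_arm(commands="0.2 0 0 -0.1 0 0 0;0.2 0 0 0 0 0 0;1 0 0 0 0 0 0;1 0 0 0 0 0 0;1 0 0 0 0 0 0;1 0 0 0 0 0 0;1 0 0 0 0 0 0;1 0 0 -2 0 0 0;1 0 0 -3 0 0 0;1 0 0 -3 0 0 0;1 0 0 -2 0 0 0;1 0 0 0 0 0 0")

```text
t: 29.97
eef_pos: [0.4462, 0.0975, 0.2584]
tool_rot: [0.002, 0.061, 0.998, 0.002]
contact_force: [-0.3, 1.1, 0.3]
gripper_width: 0.998
```

```bash
python3 - <<'E'
from h import *
b,d,y=geo("B"); plan([([b[0],b[1],.24],Rt(y,0)),([b[0],b[1],.06],None),([b[0],b[1],.014],None)])
E
```

```text
t 29.97 tcp [0.4462 0.0975 0.2584] w 0.998 F [-0.3  1.1  0.3]
turn 2 x [ 0.1  0.1 -6.1]
move 4 x [-0.43  3.11  0.46]
move 6 x [ 0.01 -0.    3.  ]
move 2 x [-0.01 -0.    2.31]
```

Emit:
move_arm(commands="1 0 0 0 0 0 -6.1;1 0 0 0 0 0 -6.1;1 -0.4 3.1 0.5 0 0 0;1 -0.4 3.1 0.5 0 0 0;1 -0.4 3.1 0.5 0 0 0;1 -0.4 3.1 0.5 0 0 0;1 0 0 0 0 0 0;1 0 0 3 0 0 0;1 0 0 3 0 0 0;1 0 0 3 0 0 0;1 0 0 0 0 0 0;1 0 0 0 0 0 0")

```text
t: 30.97
eef_pos: [0.4472, 0.2208, 0.1435]
tool_rot: [-0.002, -0.045, 0.999, -0.001]
contact_force: [0.7, -0.0, 0.8]
gripper_width: 0.999
```

```bash
python3 - <<'E'
from h import *
b,d,y=geo("B"); plan([([b[0],b[1],.06],Rt(y,0)),([b[0],b[1],.015],None)])
E
```

```text
t 30.97 tcp [0.4472 0.2208 0.1435] w 0.999 F [ 0.7 -0.   0.8]
turn 1 x [-0.1 -0.3 -0. ]
move 3 x [-0.16  0.06  2.78]
move 2 x [-0.    0.    2.25]
```

Emit:
move_arm(commands="1 -0.4 0.2 2.8 0 0 0;1 -0.1 0 2.8 0 0 0;1 0 0 2.8 0 0 0;1 0 0 0 0 0 0;1 0 0 2.2 0 0 0;1 0 0 2.2 0 0 0;1 0 0 0 0 0 0;1 0 0 0 0 0 0;1 0 0 0 0 0 0")

```text
t: 31.72
eef_pos: [0.4543, 0.2251, 0.0188]
tool_rot: [0.0, -0.045, 0.999, 0.001]
contact_force: [0.2, -0.7, 0.6]
gripper_width: 1.001
```

Emit:
move_arm(commands="0.2 0 0 0 0 0 0;0.2 0 0 0 0 0 0;0.2 0 0 0 0 0 0;0.2 0 0 0 0 0 0;0.2 0 0 0 0 0 0;0.2 0 0 0 0 0 0;0.2 0 0 0 0 0 0;0.2 0 0 0 0 0 0")

```text
t: 32.38
eef_pos: [0.453, 0.2245, 0.0171]
tool_rot: [-0.001, -0.045, 0.999, 0.001]
contact_force: [-1.6, -0.4, 7.6]
gripper_width: 0.372
```

```bash
python3 -c '
from h import *
arc("B")'
```

```text
tcp [0.453  0.2245 0.0171] w 0.372 F [-1.6 -0.4  7.6]
0.2 -0.3 0.0 -1.2 0 0 0;0.2 -0.3 0.0 -1.2 0 0 0;0.2 -0.4 0.0 -1.1 0 0 0;0.2 -0.5 0.0 -1.1 0 0 0;0.2 -0.6 0.0 -1.1 0 0 0;0.2 -0.7 0.0 -1.0 0 0 0;0.2 -0.7 0.0 -1.0 0 0 0;0.2 -0.8 0.0 -0.9 0 0 0;0.2 -0.8 0.0 -0.9 0 0 0;0.2 -1.0 0.0 -0.8 0 0 0;0.2 -0.9 0.0 -0.7 0 0 0;0.2 -1.0 0.0 -0.7 0 0 0;0.2 -1.1 0.0 -0.6 0 0 0;0.2 -1.1 0.0 -0.5 0 0 0;0.2 -1.2 0.0 -0.4 0 0 0;0.2 -1.1 0.0 -0.3 0 0 0;0.2 -1.2 0.0 -0.3 0 0 0;0.2 -1.2 0.0 -0.2 0 0 0;0.2 -1.2 0.0 -0.1 0 0 0;0.2 -1.3 0.0 0.0 0 0 0;0.2 -1.2 0.0 0.1 0 0 0;0.2 -1.2 0.0 0.2 0 0 0
```

Emit:
move_arm(commands="0.2 -0.3 0 -1.2 0 0 0;0.2 -0.3 0 -1.2 0 0 0;0.2 -0.4 0 -1.1 0 0 0;0.2 -0.5 0 -1.1 0 0 0;0.2 -0.6 0 -1.1 0 0 0;0.2 -0.7 0 -1 0 0 0;0.2 -0.7 0 -1 0 0 0;0.2 -0.8 0 -0.9 0 0 0;0.2 -0.8 0 -0.9 0 0 0;0.2 -1 0 -0.8 0 0 0;0.2 -0.9 0 -0.7 0 0 0;0.2 0 0 0 0 0 0")

```text
t: 33.38
eef_pos: [0.5248, 0.2309, 0.1277]
tool_rot: [0.001, -0.045, 0.999, 0.001]
contact_force: [-0.3, -0.2, -1.4]
gripper_width: 0.369
```

Emit:
move_arm(commands="0.2 -1 0 -0.7 0 0 0;0.2 -1.1 0 -0.6 0 0 0;0.2 -1.1 0 -0.5 0 0 0;0.2 -1.2 0 -0.4 0 0 0;0.2 -1.1 0 -0.3 0 0 0;0.2 -1.2 0 -0.3 0 0 0;0.2 -1.2 0 -0.2 0 0 0;0.2 -1.2 0 -0.1 0 0 0;0.2 -1.3 0 0 0 0 0;0.2 -1.2 0 0.1 0 0 0;0.2 -1.2 0 0.2 0 0 0;0.2 0 0 0 0 0 0")

```text
t: 34.38
eef_pos: [0.6521, 0.2418, 0.1542]
tool_rot: [0.0, -0.045, 0.999, 0.0]
contact_force: [-0.4, -1.1, 4.7]
gripper_width: 0.372
```

Emit:
move_arm(commands="0.2 0 0 0 0 0 0;0.2 0 0 0 0 0 0;0.2 0 0 0 0 0 0")

```text
t: 34.63
eef_pos: [0.6497, 0.242, 0.1545]
tool_rot: [-0.001, -0.045, 0.999, 0.0]
contact_force: [0.5, -1.3, 4.1]
gripper_width: 0.37
```

```bash
python3 - <<'E'
from h import *
plan([]); b,d,y=geo("B"); print("expect",b-.198*d,.0171+.138)
r=cam("top"); s=cam("scene"); cv2.imwrite("pics/e3raw.png",s["img"][:,:,::-1])
crop(s,300,110,430,220,6,"e3")
E
```

```text
t 34.63 tcp [0.6497 0.242  0.1545] w 0.37 F [ 0.5 -1.3  4.1]
expect [0.64907612 0.24114381] 0.15510000000000002
```

Emit:
move_arm(commands="0.2 0 0 0 0 0 0;1 0 0 0 0 0 0;1 0 0 0 0 0 0;1 0 0 0 0 0 0;1 0 0 0 0 0 0;1 0 0 0 0 0 0;1 0 0 -2 0 0 0;1 0 0 -3 0 0 0;1 0 0 -3 0 0 0;1 0 0 -2 0 0 0;1 0 0 0 0 0 0;1 0 0 0 0 0 0")

```text
t: 35.73
eef_pos: [0.6511, 0.2425, 0.2557]
tool_rot: [0.0, -0.046, 0.999, 0.001]
contact_force: [0.3, -0.5, -0.5]
gripper_width: 1.001
```

```bash
python3 - <<'E'
from h import *
b,d,y=geo("A"); plan([([b[0],b[1],.24],Rt(y,0)),([b[0],b[1],.06],None),([b[0],b[1],.014],None)])
E
```

```text
t 35.73 tcp [0.6511 0.2425 0.2557] w 1.001 F [ 0.3 -0.5 -0.5]
turn 2 x [0.1 0.  5.9]
move 4 x [1.79 2.56 0.39]
move 6 x [0. 0. 3.]
move 2 x [0.02 0.01 2.29]
```

Emit:
move_arm(commands="1 0 0 0 0 0 5.9;1 0 0 0 0 0 5.9;1 1.8 2.6 0.4 0 0 0;1 1.8 2.6 0.4 0 0 0;1 1.8 2.6 0.4 0 0 0;1 1.8 2.6 0.4 0 0 0;1 0 0 0 0 0 0;1 0 0 3 0 0 0;1 0 0 3 0 0 0;1 0 0 0 0 0 0;1 0 0 0 0 0 0;1 0 0 0 0 0 0")

```text
t: 36.73
eef_pos: [0.5912, 0.3537, 0.1792]
tool_rot: [-0.001, 0.058, 0.998, 0.0]
contact_force: [-0.5, 0.1, 1.1]
gripper_width: 0.999
```

```bash
python3 - <<'E'
from h import *
b,d,y=geo("A"); plan([([b[0],b[1],.06],Rt(y,0)),([b[0],b[1],.015],None)])
E
```

```text
t 36.73 tcp [0.5912 0.3537 0.1792] w 0.999 F [-0.5  0.1  1.1]
move 4 x [-0.02 -0.03  2.98]
move 2 x [ 0.   -0.01  2.25]
```

Emit:
move_arm(commands="1 0 -0.1 3 0 0 0;1 0 0 3 0 0 0;1 0 0 3 0 0 0;1 0 0 3 0 0 0;1 0 0 0 0 0 0;1 0 0 2.2 0 0 0;1 0 0 2.3 0 0 0;1 0 0 0 0 0 0;1 0 0 0 0 0 0;1 0 0 0 0 0 0")

```text
t: 37.57
eef_pos: [0.5921, 0.3537, 0.0163]
tool_rot: [0.001, 0.057, 0.998, 0.001]
contact_force: [0.2, 0.3, 0.5]
gripper_width: 0.999
```

Emit:
move_arm(commands="0.2 0 0 0 0 0 0;0.2 0 0 0 0 0 0;0.2 0 0 0 0 0 0;0.2 0 0 0 0 0 0;0.2 0 0 0 0 0 0;0.2 0 0 0 0 0 0;0.2 0 0 0 0 0 0;0.2 0 0 0 0 0 0")

```text
t: 38.23
eef_pos: [0.5906, 0.3532, 0.0143]
tool_rot: [-0.001, 0.057, 0.998, 0.001]
contact_force: [-2.4, -1.3, 5.8]
gripper_width: 0.379
```

```bash
python3 -c '
from h import *
arc("A")'
```

```text
tcp [0.5906 0.3532 0.0143] w 0.379 F [-2.4 -1.3  5.8]
0.2 0.3 0.0 -1.2 0 0 0;0.2 0.3 0.0 -1.2 0 0 0;0.2 0.4 0.0 -1.1 0 0 0;0.2 0.5 0.0 -1.1 0 0 0;0.2 0.6 0.0 -1.1 0 0 0;0.2 0.7 0.0 -1.0 0 0 0;0.2 0.7 0.0 -1.0 0 0 0;0.2 0.8 0.0 -0.9 0 0 0;0.2 0.9 0.0 -0.9 0 0 0;0.2 0.9 0.0 -0.8 0 0 0;0.2 1.0 0.0 -0.7 0 0 0;0.2 1.0 0.0 -0.7 0 0 0;0.2 1.1 0.0 -0.5 0 0 0;0.2 1.1 0.0 -0.5 0 0 0;0.2 1.1 0.0 -0.5 0 0 0;0.2 1.2 0.0 -0.3 0 0 0;0.2 1.2 0.0 -0.3 0 0 0;0.2 1.2 0.0 -0.1 0 0 0;0.2 1.2 0.0 -0.1 0 0 0;0.2 1.2 0.0 0.0 0 0 0;0.2 1.2 0.0 0.1 0 0 0;0.2 1.2 0.0 0.1 0 0 0
```

Emit:
move_arm(commands="0.2 0.3 0 -1.2 0 0 0;0.2 0.3 0 -1.2 0 0 0;0.2 0.4 0 -1.1 0 0 0;0.2 0.5 0 -1.1 0 0 0;0.2 0.6 0 -1.1 0 0 0;0.2 0.7 0 -1 0 0 0;0.2 0.7 0 -1 0 0 0;0.2 0.8 0 -0.9 0 0 0;0.2 0.9 0 -0.9 0 0 0;0.2 0.9 0 -0.8 0 0 0;0.2 1 0 -0.7 0 0 0;0.2 0 0 0 0 0 0")

```text
t: 39.23
eef_pos: [0.5185, 0.3622, 0.1253]
tool_rot: [-0.001, 0.057, 0.998, 0.001]
contact_force: [0.2, 0.6, -1.8]
gripper_width: 0.372
```

Emit:
move_arm(commands="0.2 1 0 -0.7 0 0 0;0.2 1.1 0 -0.5 0 0 0;0.2 1.1 0 -0.5 0 0 0;0.2 1.1 0 -0.5 0 0 0;0.2 1.2 0 -0.3 0 0 0;0.2 1.2 0 -0.3 0 0 0;0.2 1.2 0 -0.1 0 0 0;0.2 1.2 0 -0.1 0 0 0;0.2 1.2 0 0 0 0 0;0.2 1.2 0 0.1 0 0 0;0.2 1.2 0 0.1 0 0 0;0.2 0 0 0 0 0 0")

```text
t: 40.23
eef_pos: [0.3904, 0.376, 0.1512]
tool_rot: [-0.002, 0.056, 0.998, -0.0]
contact_force: [-0.4, -1.5, 2.0]
gripper_width: 0.373
```

Emit:
move_arm(commands="0.2 0 0 0 0 0 0;0.2 0 0 0 0 0 0;0.2 0 0 0 0 0 0")

```text
t: 40.48
eef_pos: [0.3943, 0.3754, 0.1518]
tool_rot: [-0.001, 0.058, 0.998, 0.0]
contact_force: [0.1, -1.1, 1.9]
gripper_width: 0.372
```

```bash
python3 - <<'E'
from h import *
plan([]); b,d,y=geo("A"); print("expect",b-.198*d,.0143+.138)
s=cam("scene");crop(s,200,110,440,270,3,"e4")
E
```

```text
t 40.48 tcp [0.3943 0.3754 0.1518] w 0.372 F [ 0.1 -1.1  1.9]
expect [0.39489117 0.37487514] 0.15230000000000002
```

View pics/e4.png

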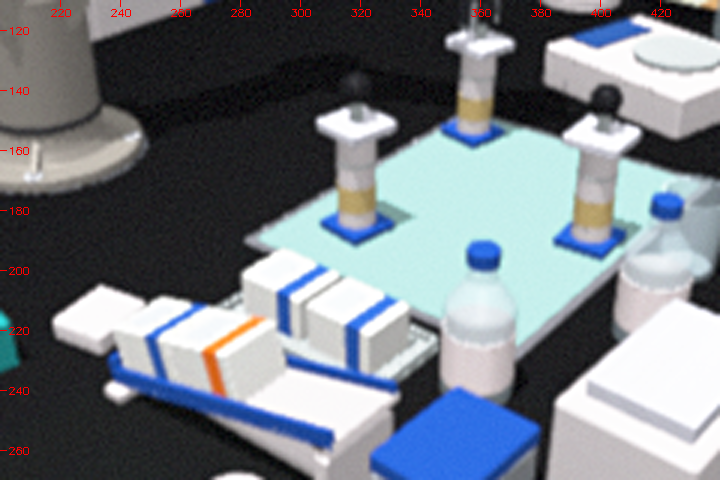

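All three columns are upright, at (357,222), (597,238) and (473,130). A is still held. The kits are in place. I'll release and retreat.

Emit:
move_arm(commands="0.2 0 0 0.2 0 0 0;0.2 0 0 0 0 0 0;1 0 0 0 0 0 0;1 0 0 0 0 0 0;1 0 0 0 0 0 0;1 0 0 0 0 0 0;1 0 0 0 0 0 0;1 0 0 -2 0 0 0;1 0 0 -3 0 0 0;1 0 0 -3 0 0 0;1 0 0 -2 0 0 0;1 0 0 0 0 0 0")

```text
t: 41.53
eef_pos: [0.396, 0.3772, 0.2541]
tool_rot: [0.001, 0.058, 0.998, 0.003]
contact_force: [0.8, 1.7, 0.2]
gripper_width: 1.0
```

Emit:
move_arm(commands="1 0 3 0 0 0 0;1 0 3 0 0 0 0;1 0 3 0 0 0 0;1 0 3 0 0 0 0;1 0 3 0 0 0 0;1 0 0 0 0 0 0;1 0 0 0 0 0 0;1 0 0 0 0 0 0;1 0 0 0 0 0 0;1 0 0 0 0 0 0;1 0 0 0 0 0 0")

```text
t: 42.45
eef_pos: [0.4115, 0.5236, 0.2502]
tool_rot: [-0.001, 0.058, 0.998, 0.0]
contact_force: [-0.8, -0.0, 1.1]
gripper_width: 1.0
```

```bash
python3 - <<'E'
from h import *
plan([]); r=cam("top"); s=cam("scene")
a=cv2.resize(s["img"][110:290,150:450,::-1],None,fx=2,fy=2,interpolation=cv2.INTER_CUBIC)
b=cv2.resize(r["img"][90:310,150:490,::-1],(600,388))[:240]
b=cv2.resize(r["img"][100:300,150:490,::-1],(408,240)); b=cv2.copyMakeBorder(b,0,0,0,600-408,0)
cv2.imwrite("pics/f.png",np.vstack([a,b]))
E
```

```text
t 42.45 tcp [0.4115 0.5236 0.2502] w 1.0 F [-0.8 -0.   1.1]
```

View pics/f.png

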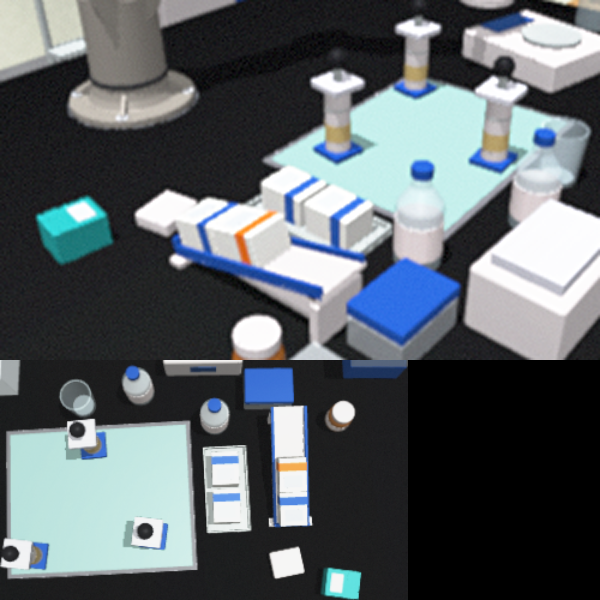

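All three columns stand upright on the mat, both old kits are flat in the tray, and kit_next and the new kit are closed up at the lane front. The bystanders are in place and the arm is clear.

```bash
python3 -c '
from station import bot
print(bot.hand_in(), bot.get_obs()["t"])'
```

```text
the job is handed in; nothing more can be done
the job is handed in; nothing more can be done
```

The bench is ready and the job is handed in; the last check was at about 42 s on the robot's clock. No verdict was reported.

- **Old kits:** I moved kit_old1 and then kit_old2 from the lane front, and they sit flat side by side in the tray.
- **Lane:** kit_next slid down to the stop. The one new kit present is loaded behind it and closed up.
- **Columns:** I tipped all three columns up about the lower edge of the foot plate, with the foot kept on the mat.

The final pictures from both cameras show the three columns upright on the mat, the kits in place and the bystanders and turquoise look-alike apparently unmoved. The gripper was open and clear of everything. I checked this by eye, without measuring the final positions or tilts.

No check failed. I gripped the new kit too high at first, so I regripped it about 1 cm lower before lifting. I saw no grip slip, and no kit was knocked aside.

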